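# Level the display tray and load two toys

## Task

The spring-up display tray is tilted: first push it down by its lip until it lies level and its catch holds it. Then set the toy saloon car and the toy van gently down in it on their wheels, one in each lane along the lane, and leave the tray level. Leave the flatbed lorry, the jar and the tin of tyres where they are.

Things in the scene. Friction and masses are not known exactly. Their poses are not given: they have to be found in the camera images.
- tray_base: Low dark-wood and steel stand, 210 x 190 mm, fixed to the counter, which carries the hinged tray. Origin on the counter under the middle of the level tray's two lanes; x axis points level from the lip end towards the hinge end (away from the robot, yaw within 0.3 rad), y along the hinge, z up. The hinge line is parallel to its y axis at x = +100 mm, z = 42 mm.
- tray (a joint): Hinge of the tray, rad: 0 = level, 0.5 = fully raised as found (the lip end, nearest the robot, is up). A spring holds it up; pushing it down at the lip takes 10 to 15 N at most and swings the lip down on an arc about the hinge. In the last 0.05 rad (lip less than 10 mm above its level height) the catch pulls it down onto its stop and holds it there; let go higher up, it springs back. The catch gives way to about 4 N of lift at the lip.
- tray_floor (a point): Centre of the floor's upper surface of the light-wood tray, moving with the tray, 50 mm above the counter when level. x towards the hinge, y along the hinge, z normal to the floor. The plate is 8 mm thick. A low rim, 10 mm high over the floor and 5 mm thick, encloses 190 mm (x) by 200 mm (y), and a 5 mm divider of the same height along x at y = 0 splits it in two lanes, each 190 mm long, 100 mm wide, with centre lines at y = +51 and -51 mm.
- tray_lip (a point): Middle of the upper surface of the bare press lip: the 30 mm strip of the plate outside the rim at the raised end, 210 mm wide. The point is 215 mm from the hinge along the tray, 115 mm from tray_floor on its -x side, and moves with the tray; when level it is 50 mm above the counter, and fully raised about 150 mm.
- saloon_center (a point): Centre of the toy saloon car, half-way up (30 mm above its wheels' underside). Cream-painted metal, 150 mm long (156 over the bumpers), 50 mm wide (55 over the wheels), 60 mm high, about 0.25 kg. x to the nose, y to its left, z up. Upper part (34 to 60 mm up) is a flat-sided cabin 74 mm long, as wide as the body, at the middle; low bonnet and boot, 38 mm high. Wheels do not turn. Starts standing on the counter, roughly crosswise to the robot.
- van_center (a point): Centre of the toy panel van, half-way up (40 mm above its wheels' underside). Same cream metal, 160 mm long (163 over the bumper), 50 mm wide (55 over the wheels), 80 mm high, about 0.3 kg. x to the nose, y to its left, z up. Flat-sided tall box from the tail to 48 mm ahead of the centre, short bonnet 41 mm high in front. Wheels do not turn. Starts standing on the counter, roughly crosswise to the robot; van and saloon may have changed places.
- lorry_center (a point): Bystander: middle of the toy flatbed lorry, cream cab and open light-wood bed, 170 x 55 x 68 mm, 34 mm above its wheels' underside. Stays where it is, on the far part of the counter.
- jar: Bystander: small amber glass jar with a steel cap, diameter 56 mm, 65 mm high; origin at the centre of its underside.
- tyre_tin: Bystander: open steel tin, 100 x 130 x 28 mm, with small black tyres in it; origin at the centre of its underside.
Not all that is in view belongs to the job. Leave any green or red look-alike of the part that bears saloon_center alone.

How it is judged:
On the way, in this order (a step that is already met when the one before it is completed fails the run):
1. the tray is pushed down level (value of joint tray below 0.035 rad), for 0.3 s.
2. the first toy stands in a lane of the level tray (value of joint tray below 0.035 rad and (((y of van_center in the frame of tray_floor between 0.024 and 0.081 m and x of van_center in the frame of tray_floor between -0.02 and 0.02 m and z of van_center in the frame of tray_floor between 0.036 and 0.044 m and angle between van_center's own z axis and vertical below 0.06 rad) or (y of van_center in the frame of tray_floor between -0.081 and -0.024 m and x of van_center in the frame of tray_floor between -0.02 and 0.02 m and z of van_center in the frame of tray_floor between 0.036 and 0.044 m and angle between van_center's own z axis and vertical below 0.06 rad)) or ((y of saloon_center in the frame of tray_floor between 0.024 and 0.081 m and x of saloon_center in the frame of tray_floor between -0.025 and 0.025 m and z of saloon_center in the frame of tray_floor between 0.026 and 0.034 m and angle between saloon_center's own z axis and vertical below 0.06 rad) or (y of saloon_center in the frame of tray_floor between -0.081 and -0.024 m and x of saloon_center in the frame of tray_floor between -0.025 and 0.025 m and z of saloon_center in the frame of tray_floor between 0.026 and 0.034 m and angle between saloon_center's own z axis and vertical below 0.06 rad)))), for 0.2 s.
3. both toys stand in the level tray, one in each lane (value of joint tray below 0.035 rad and ((y of van_center in the frame of tray_floor between 0.024 and 0.081 m and x of van_center in the frame of tray_floor between -0.02 and 0.02 m and z of van_center in the frame of tray_floor between 0.036 and 0.044 m and angle between each of van_center, saloon_center's own z axis and vertical below 0.06 rad and y of saloon_center in the frame of tray_floor between -0.081 and -0.024 m and x of saloon_center in the frame of tray_floor between -0.025 and 0.025 m and z of saloon_center in the frame of tray_floor between 0.026 and 0.034 m) or (y of van_center in the frame of tray_floor between -0.081 and -0.024 m and x of van_center in the frame of tray_floor between -0.02 and 0.02 m and z of van_center in the frame of tray_floor between 0.036 and 0.044 m and angle between each of van_center, saloon_center's own z axis and vertical below 0.06 rad and y of saloon_center in the frame of tray_floor between 0.024 and 0.081 m and x of saloon_center in the frame of tray_floor between -0.025 and 0.025 m and z of saloon_center in the frame of tray_floor between 0.026 and 0.034 m))), for 0.2 s.
At the end, for the whole second after the job is handed in: The tray is held level (joint below 0.035 rad); saloon and van stand on their wheels on its floor (upright within 0.06 rad, centre height within 4 mm), one wholly inside each lane, at rest (all of step 3 and velocity of joint tray below 0.05 rad/s and linear speed of each of van, saloon below 0.02 m/s); the robot touches nothing.
It fails at once if a toy is dropped into the tray (moving faster than 0.55 m/s within 50 mm of standing on its floor) ((linear speed of van above 0.55 m/s and z of van_center in the frame of tray_floor between 0.02 and 0.09 m and x of van_center in the frame of tray_floor between -0.1 and 0.1 m and y of van_center in the frame of tray_floor between -0.105 and 0.105 m) or (linear speed of saloon above 0.55 m/s and z of saloon_center in the frame of tray_floor between 0.01 and 0.08 m and x of saloon_center in the frame of tray_floor between -0.1 and 0.1 m and y of saloon_center in the frame of tray_floor between -0.105 and 0.105 m)).
It fails at once if the lorry, the jar or the tin is moved by more than 30 mm (distance of any of lorry_center, jar, tyre_tin from where it was at the start of the episode above 0.03 m).
It also fails if it takes over 67 s, if anything falls off the work surface, if the arm or the gripper's body presses on something with over 40 N, if the wrist force passes 120 N, or if a joint passes its speed limit or range.

## Robot

A 6-joint arm with a two-finger parallel gripper is mounted at the origin on the work surface. World frame = base frame: x ahead of the robot, y to its left, z up, the work surface at z = 0. Lengths are in m, angles in rad, forces in N, time in s.
With the tool pointing down it reaches from about 0.35 to 0.775 m from the base axis. Payload 5.5 kg.
Tool frame: the origin (TCP) lies on the mounting face of the last link; the fingertips stand 173 mm ahead of it and the grasp point (between the pads) lies 155 mm ahead of it; z points along the fingers, y is the direction in which the jaws open and shut (so a half turn about z gives the same grasp; the last joint's range is limited). The gripper opens to 85 mm and grips with 20 to 120 N. Pads are 22 mm wide; open, the fingers measure 114 mm over their backs; the gripper's body (76 mm by 85 mm) begins 54 mm behind the grasp point. The pads swing forward as they close: fully open they stand 13 mm farther back than shut.
Start: joints at [1.194, 0.313, 0.046, 1.304, 0, 1.431], TCP at [0.135, 0.559, 0.405] pointing down, gripper open.
Joint ranges: [-2.76, 2.76], [-0.86, 1.69], [-1.03, 1.26], [-2.2, 2.34], [-1.47, 1.5], [-3.14, 3.14]. Speed limits (rad/s): [2.57, 2.57, 3.14, 3.14, 3.14, 3.14].

## Interface

Orientations are given as a unit quaternion [w, x, y, z].
In Python, from workcell import get_state, eyes, env gives the robot as it stands. The module is installed in compiled form; this text tells all that it offers.
- The arm moves only by the tool carry_out, never from a script. Its argument "motion" is a list of rows, each an object of numbers: "jaw": the opening, from -1 (shut) to 1 (fully open); "tx", "ty", "tz": the shift along the tool's x, y, z in cm; "wx", "wy", "wz": the turn, a rotation vector about the tool's x, y, z in degrees. In form: [{"jaw": .., "tx": .., "ty": .., "tz": .., "wx": .., "wy": .., "wz": ..}, ...]. A call has 1 to 20 rows; each row shifts and turns the commanded pose from where the row before left it, along the tool's axes as they then stand; what a row does not reach is not made up. A row lasts 1/8 s, in which the tool goes at most 62.5 mm and 10.7 degrees, less where a joint would pass 70% of its speed; a pose out of reach is approached as far as the arm can. A call with a gripper value outside its range is refused whole. The fingers move at their own pace and stop on an object; "force" is the grip in N (left out, the last holds). Time passes only in rows, so rows that do not move let the fingers close. It gives the time, the measured TCP pose, the force and the opening at its end, in the units of the state.
- get_state(): the state, without advancing time (a new reading comes with each control period).
- eyes.read_camera(name): name is "scene" or "top" or "wrist"; returns the picture (480x640x3 uint8, blue, green, red); there is no depth.
- eyes.calibration(name): a dict with "K" (3x3 intrinsics, pixels), "camera_from_world" (4x4, takes a point from world to camera coordinates). Camera axes: x right, y up, looking along -z (the intrinsics and any distortion apply to the point x, -y, -z); pixel columns grow to the right and rows downward; lengths in m; the calibration is good to about 2 mm. A picture is of the moment at which its call begins: read the wrist's pose just before it. calibration takes no time and is no camera call; for the wrist camera it gives the pose at the moment of the call.
- env.hand_in(): hands the job in, once; it reports no verdict.
The state is a dict: "clock": time; "joint_pos": joint angles; "qvel": joint speeds; "tau": joint torques, N m; "tcp_pos": TCP position; "orientation": TCP orientation; "wrist_force": force on the tool from outside, world axes, zero at the start; "ft_torque": the same for the moment, N m; "finger_gap": finger opening in m.
Only numpy, scipy, OpenCV 4.12 (cv2) and the standard library are available. Lean on these libraries where they do the work, as an engineer would, in place of code of your own. Each camera call takes 0.05 s, during which the arm holds its last target.

## Working session

There is one attempt and no reset: what is moved stays moved. The work goes in short steps, Python scripts to look and compute and a tool call to move; the robot and the scene stay as the last step left them, time stands still between calls to the robot, and variables do not carry over. Pictures are saved under pics/ and viewed, and the job is handed in when it is done.

Besides the shell and the picture viewer there is one more tool, called after "Request:" as name(argument=value, ...) on one line, values as JSON. carry_out: Moves the arm, as the interface text tells. Its arguments: {"type":"object","properties":{"motion":{"type":"array"},"force":{"type":"number"}},"required":["motion"]}

```bash
mkdir -p pics; ls; python3 - <<'E'
from workcell import get_state, eyes
import cv2
s=get_state()
for k,v in s.items(): print(k,v)
for n in ("scene","top"):
    cv2.imwrite(f"pics/{n}0.png",eyes.read_camera(n))
    c=eyes.calibration(n); print(n,c)
E
```

```text
pics
clock 0.0
joint_pos [ 1.19439236e+00  3.14012912e-01  4.49677451e-02  1.30357803e+00
 -1.07758058e-05  1.43120272e+00]
qvel [-0.00138013 -0.00076472  0.00071149 -0.0015761  -0.0003708  -0.00011119]
tau [-1.04271923e-03 -4.80623889e+01  2.98537338e+01  1.95619423e-02
 -2.06493219e-04  1.44555983e-06]
tcp_pos [0.13483215 0.55876902 0.40379686]
orientation [-2.27849260e-04  1.18128651e-01  9.92997879e-01 -8.84575290e-04]
wrist_force [-0.0776132   0.40808228  0.81220192]
ft_torque [-0.02665532  0.00576849 -0.01265619]
finger_gap 0.08526842681974743
scene {'K': array([[603.62249326,   0.        , 324.33813734],
       [  0.        , 603.62249326, 253.3153327 ],
       [  0.        ,   0.        ,   1.        ]]), 'camera_from_world': array([[ 0.52686687,  0.84969042, -0.02091643, -0.22820972],
       [-0.55846651,  0.36462943,  0.74509096,  0.24722577],
       [ 0.64072339, -0.38088261,  0.66663481, -1.89980558],
       [ 0.        ,  0.        ,  0.        ,  1.        ]])}
top {'K': array([[489.66417782,   0.        , 314.07967103],
       [  0.        , 489.66417782, 241.78410402],
       [  0.        ,   0.        ,   1.        ]]), 'camera_from_world': array([[ 0.01558282, -0.99984326, -0.00840424, -0.07436385],
       [ 0.99550778,  0.01472911,  0.09352711, -0.52229261],
       [-0.09338867, -0.0098239 ,  0.99558126, -1.39625008],
       [ 0.        ,  0.        ,  0.        ,  1.        ]])}
```

View pics/scene0.png

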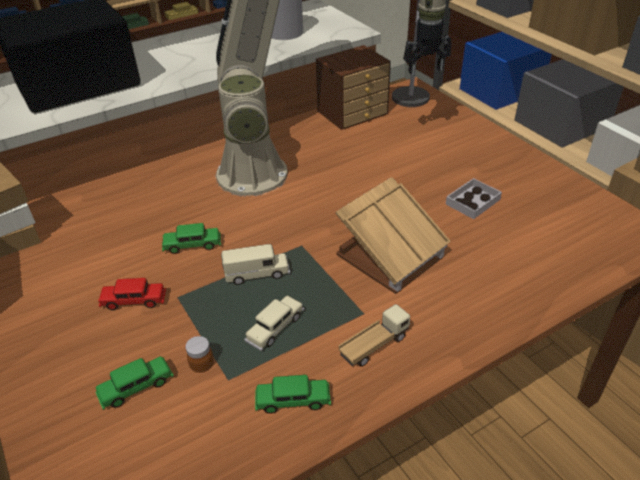

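View pics/top0.png

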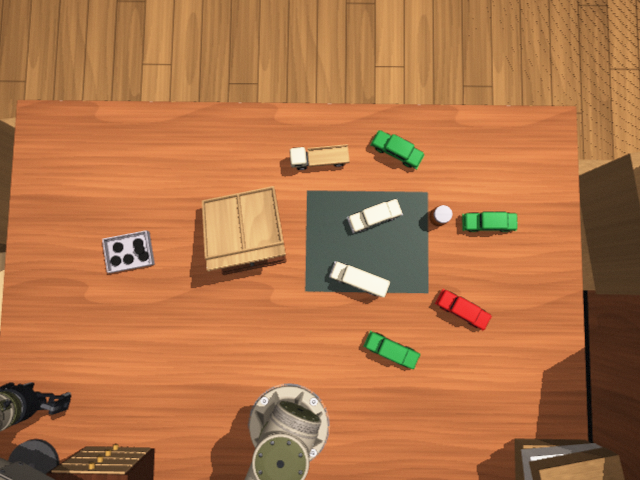

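```bash
cat > h.py <<'E'
import numpy as np, cv2
from workcell import get_state, eyes
def ray(n,uv,c=None):
    c=c or eyes.calibration(n); K=c["K"];T=np.array(c["camera_from_world"])
    d=np.array([(uv[0]-K[0,2])/K[0,0],-(uv[1]-K[1,2])/K[1,1],-1.])
    R=T[:3,:3]; return -R.T@T[:3,3], R.T@d
def onz(n,uv,z,c=None):
    o,d=ray(n,uv,c); return o+d*(z-o[2])/d[2]
def proj(n,p,c=None):
    c=c or eyes.calibration(n); K=c["K"];T=np.array(c["camera_from_world"])
    q=T[:3,:3]@np.asarray(p,float)+T[:3,3]
    return np.array([K[0,0]*q[0]/-q[2]+K[0,2],K[1,1]*-q[1]/-q[2]+K[1,2]])
def tri(a,ua,b,ub):
    o1,d1=ray(a,ua);o2,d2=ray(b,ub)
    s=np.linalg.lstsq(np.c_[d1,-d2],o2-o1,rcond=None)[0]
    p,q=o1+s[0]*d1,o2+s[1]*d2
    return (p+q)/2,np.linalg.norm(p-q)
E
python3 - <<'E'
from h import *
t=cv2.imread("pics/top0.png");s=cv2.imread("pics/scene0.png")
c1=cv2.resize(t[170:310,180:300],None,fx=5,fy=5,interpolation=cv2.INTER_CUBIC)[:600]
c1=cv2.resize(t[180:280,190:300],None,fx=6,fy=6,interpolation=cv2.INTER_CUBIC)
cv2.imwrite("pics/t_tray.png",c1)
cv2.imwrite("pics/t_cars.png",cv2.resize(t[190:305,300:430],None,fx=5,fy=5,interpolation=cv2.INTER_CUBIC))
cv2.imwrite("pics/s_tray.png",cv2.resize(s[170:300,325:460],None,fx=4.5,fy=4.5,interpolation=cv2.INTER_CUBIC))
cv2.imwrite("pics/s_cars.png",cv2.resize(s[235:355,210:320],None,fx=5,fy=5,interpolation=cv2.INTER_CUBIC))
E
```

```text
(no output)
```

View pics/t_tray.png

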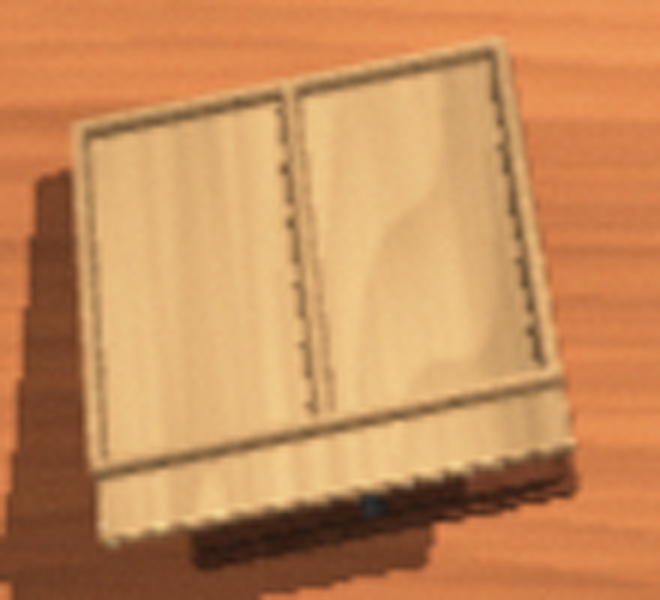

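View pics/t_cars.png

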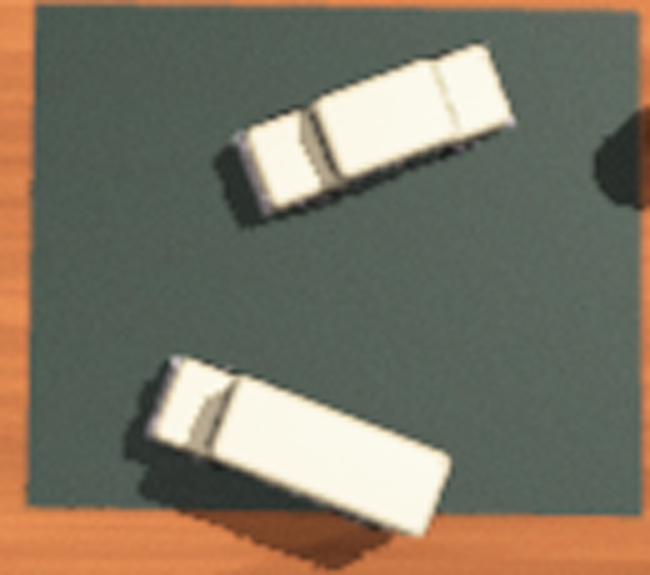

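View pics/s_tray.png

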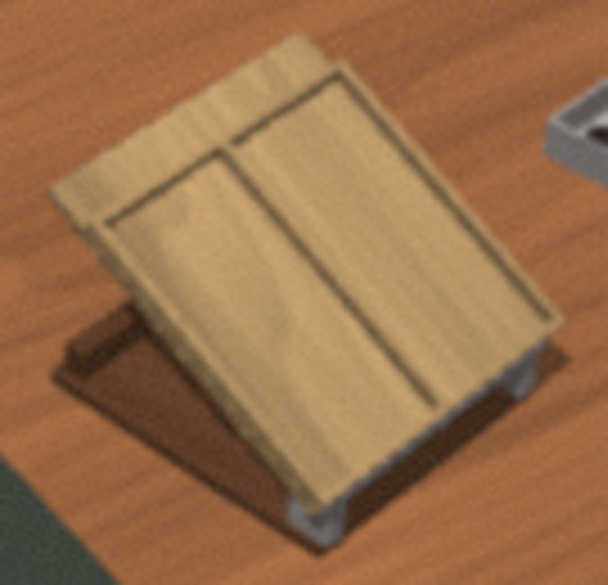

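View pics/s_cars.png

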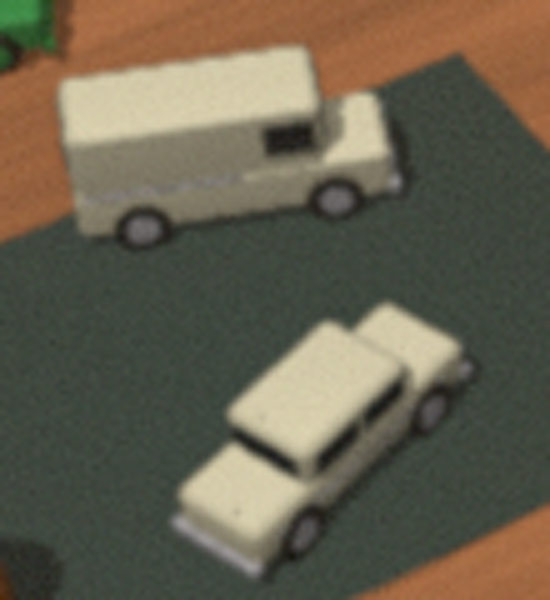

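```bash
cat > m.py <<'E'
from h import *
up=lambda u,v,f,x,y:((u+.5)/f-.5+x,(v+.5)/f-.5+y)
T=lambda u,v:up(u,v,6,190,180)
S=lambda u,v:up(u,v,4.5,325,170)
C=lambda u,v:up(u,v,5,300,190)
D=lambda u,v:up(u,v,5,210,235)
LL=onz("top",T(104,543),.1593);LR=onz("top",T(573,445),.1593)
FL=onz("top",T(72,125),.0578);FR=onz("top",T(503,40),.0578)
for n,p in zip("LL LR FL FR".split(),(LL,LR,FL,FR)): print(n,p.round(4))
print(tri("top",T(104,543),"scene",S(300,35)),tri("top",T(573,445),"scene",S(50,190)))
print(tri("top",T(72,125),"scene",S(560,322)),tri("top",T(503,40),"scene",S(322,510)))
yl=np.arctan2(*((LL-LR)[[0,1]]*[-1,1]));yf=np.arctan2(*((FL-FR)[[0,1]]*[-1,1]))
ml=(LL+LR)[:2]/2; mf=(FL+FR)[:2]/2
yaxis=np.arctan2((mf-ml)[1],(mf-ml)[0])
print("yaw",yl,yf,yaxis,"len",np.linalg.norm(mf-ml),"exp",.1980+.0086, np.linalg.norm(LL-LR),np.linalg.norm(FL-FR))
y=(yl+yf+yaxis)/3; d=np.array([np.cos(y),np.sin(y)])
# hinge
h=((ml+.1980*d)+(mf-.0086*d))/2; o=h-.1*d
print("tray yaw",y,"hinge",h,"origin",o,"lip level",o-.115*d)
# van roof: rear corners & front corners of box at z=.08
v=[onz("top",C(*q),.08) for q in ((240,375),(208,455),(420,536),(452,460))]
v=np.array(v)[:,:2]; m=v.mean(0); ax=(v[0]+v[1]-v[2]-v[3]);L=np.linalg.norm(ax)/2;a=np.arctan2(ax[1],ax[0])
u=np.array([np.cos(a),np.sin(a)]); tail=(v[2]+v[3])/2
print("van box",m,L,"yaw",a,"center",m+u*(.048-.064), tail+u*.08,"w",np.linalg.norm(v[0]-v[1]))
s=[onz("top",C(*q),.06) for q in ((312,108),(340,185),(458,137),(432,60))]
s=np.array(s)[:,:2]; m=s.mean(0); ax=(s[0]+s[1]-s[2]-s[3]);L=np.linalg.norm(ax)/2;a=np.arctan2(ax[1],ax[0])
print("sal cabin",m,L,"yaw",a,"w",np.linalg.norm(s[0]-s[1]))
s=[onz("top",C(*q),.038) for q in ((245,133),(270,210),(514,121),(485,44))]
s=np.array(s)[:,:2]; m=s.mean(0); ax=(s[0]+s[1]-s[2]-s[3]);L=np.linalg.norm(ax)/2;a=np.arctan2(ax[1],ax[0])
print("sal body",m,L,"yaw",a)
E
python3 m.py
```

```text
LL [0.4322 0.2112 0.1593]
LR [0.4781 0.0077 0.1593]
FL [0.6343 0.2568 0.0578]
FR [0.6782 0.0522 0.0578]
(array([0.43259928, 0.21203096, 0.15825045]), np.float64(0.0012912378733649142)) (array([0.4783519 , 0.00821426, 0.16000538]), np.float64(0.0013019066474306944))
(array([0.63339679, 0.25551006, 0.06007401]), np.float64(0.001698875734970628)) (array([0.67852273, 0.05220473, 0.05589356]), np.float64(0.00040756101937926775))
yaw 0.22156353373497653 0.21165085368283088 0.22043772453730467 len 0.2060684268906641 exp 0.2066 0.20862800950198168 0.20928970136359687
tray yaw 0.2178840373183707 hinge [0.64816925 0.15245079] origin [0.55053355 0.13083437] lip level [0.43825249 0.10597549]
van box [ 0.41176131 -0.21090697] 0.125256859024631 yaw 1.2125379270374923 center [ 0.40615101 -0.22589111] [ 0.41785254 -0.19463834] w 0.0477340145142108
sal cabin [ 0.6016148 -0.2433425] 0.07317321537925668 yaw 1.970738689631296 w 0.046725923322889856
sal body [ 0.60232664 -0.24198559] 0.1492782819297728 yaw 1.9397231842060954
```

Request:
carry_out(motion=[{"jaw":-1,"wz":-8.7},{"jaw":-1,"wz":-8.7},{"jaw":-1,"wz":-8.7},{"jaw":-1,"tx":-2.05,"ty":-4.61,"tz":0.2},{"jaw":-1,"tx":-2.05,"ty":-4.61,"tz":0.2},{"jaw":-1,"tx":-2.05,"ty":-4.61,"tz":0.2},{"jaw":-1,"tx":-2.05,"ty":-4.61,"tz":0.2},{"jaw":-1,"tx":-2.05,"ty":-4.61,"tz":0.2},{"jaw":-1,"tx":-2.05,"ty":-4.61,"tz":0.2},{"jaw":-1,"tx":-2.05,"ty":-4.61,"tz":0.2},{"jaw":-1,"tx":-2.05,"ty":-4.61,"tz":0.2},{"jaw":-1,"tx":-2.05,"ty":-4.61,"tz":0.2},{"jaw":-1,"tx":-2.05,"ty":-4.61,"tz":0.2},{"jaw":-1,"tx":-2.05,"ty":-4.61,"tz":0.2},{"jaw":-1},{"jaw":-1}])

```text
invalid input at $.motion[0]: expected keys jaw, tx, ty, tz, wx, wy, wz
```

```bash
cat > go.py <<'E'
# go.py X Y Z(tcp) yang  -> needed tool shift cm and turn
import sys
from h import *
from scipy.spatial.transform import Rotation as R
s=get_state(); q=s["orientation"]; M=R.from_quat([q[1],q[2],q[3],q[0]]).as_matrix()
x,y,z,a=map(float,sys.argv[1:5])
ya=np.array([np.cos(a),np.sin(a),0]);za=np.array([0,0,-1.]);G=np.c_[np.cross(ya,za),ya,za]
d=np.array([x,y,z])-s["tcp_pos"]
print("t",s["clock"],"tcp",s["tcp_pos"].round(4),"F",np.round(s["wrist_force"],1),"gap",s["finger_gap"],"q",s["joint_pos"].round(2))
print("turn deg (tool)",np.degrees(R.from_matrix(M.T@G).as_rotvec()).round(2))
print("shift cm now-frame",(M.T@d*100).round(2),"after-turn frame",(G.T@d*100).round(2))
E
python3 go.py .4648 .1119 .365 1.789
```

```text
t 0.1 tcp [0.1348 0.5588 0.4039] F [-0.   1.  -0.4] gap 0.08509955612821804 q [1.19 0.31 0.05 1.3  0.   1.43]
turn deg (tool) [ -0.09  -0.04 -26.07]
shift cm now-frame [-42.56 -35.7    3.94] after-turn frame [-22.54 -50.77   3.89]
```

All keys are needed in every row.

Request:
carry_out(motion=[{"jaw":-1,"tx":0,"ty":0,"tz":0,"wx":0,"wy":0,"wz":-8.7},{"jaw":-1,"tx":0,"ty":0,"tz":0,"wx":0,"wy":0,"wz":-8.7},{"jaw":-1,"tx":0,"ty":0,"tz":0,"wx":0,"wy":0,"wz":-8.7},{"jaw":-1,"tx":-2.05,"ty":-4.61,"tz":0.2,"wx":0,"wy":0,"wz":0},{"jaw":-1,"tx":-2.05,"ty":-4.61,"tz":0.2,"wx":0,"wy":0,"wz":0},{"jaw":-1,"tx":-2.05,"ty":-4.61,"tz":0.2,"wx":0,"wy":0,"wz":0},{"jaw":-1,"tx":-2.05,"ty":-4.61,"tz":0.2,"wx":0,"wy":0,"wz":0},{"jaw":-1,"tx":-2.05,"ty":-4.61,"tz":0.2,"wx":0,"wy":0,"wz":0},{"jaw":-1,"tx":-2.05,"ty":-4.61,"tz":0.2,"wx":0,"wy":0,"wz":0},{"jaw":-1,"tx":-2.05,"ty":-4.61,"tz":0.2,"wx":0,"wy":0,"wz":0},{"jaw":-1,"tx":-2.05,"ty":-4.61,"tz":0.2,"wx":0,"wy":0,"wz":0},{"jaw":-1,"tx":-2.05,"ty":-4.61,"tz":0.2,"wx":0,"wy":0,"wz":0},{"jaw":-1,"tx":-2.05,"ty":-4.61,"tz":0.2,"wx":0,"wy":0,"wz":0},{"jaw":-1,"tx":-2.05,"ty":-4.61,"tz":0.2,"wx":0,"wy":0,"wz":0},{"jaw":-1,"tx":0,"ty":0,"tz":0,"wx":0,"wy":0,"wz":0},{"jaw":-1,"tx":0,"ty":0,"tz":0,"wx":0,"wy":0,"wz":0}])

```text
clock: 2.1
tcp_pos: [0.4647, 0.1128, 0.3822]
orientation: [-0.001, -0.109, 0.994, 0.0]
wrist_force: [0.6, 0.9, 0.4]
finger_gap: 0.0
```

```bash
python3 go.py .4648 .1119 .340 1.789; python3 - <<'E'
from h import *
cv2.imwrite("pics/w1.png",eyes.read_camera("wrist"));cv2.imwrite("pics/s1.png",eyes.read_camera("scene")[100:340,200:520].repeat(2,0).repeat(2,1))
E
```

```text
t 2.1 tcp [0.4647 0.1128 0.3822] F [0.6 0.9 0.4] gap 2.5522243024845372e-05 q [ 0.07  0.14 -0.24  1.2   0.   -0.15]
turn deg (tool) [ 0.04 -0.08 -0.01]
shift cm now-frame [ 0.01 -0.1   4.22] after-turn frame [ 0.01 -0.09  4.22]
```

View pics/s1.png

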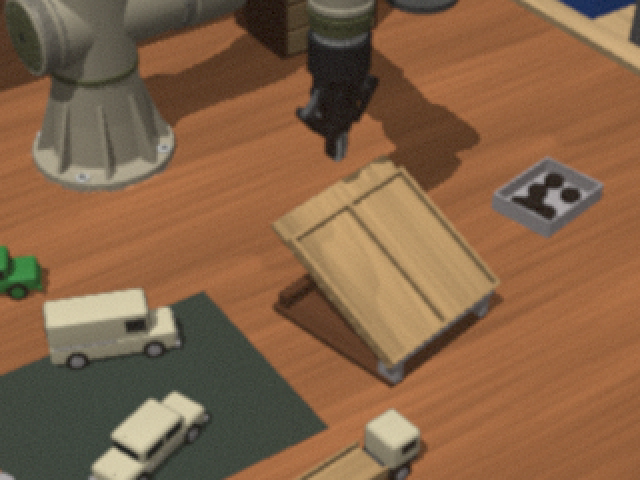

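View pics/w1.png

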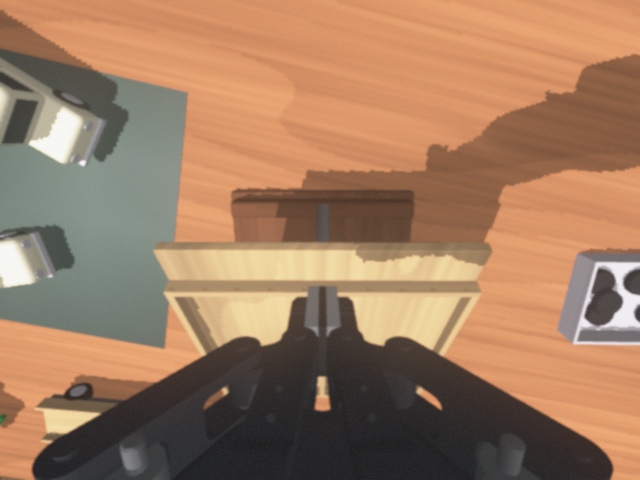

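```bash
python3 - <<'E'
from h import *
c=eyes.calibration("wrist")
h=np.array([.64817,.15245]);d=np.array([np.cos(.218),np.sin(.218)]);n=np.array([-d[1],d[0]])
for lab,r,y in (("edge",.23,0),("edgeL",.23,.105),("edgeR",.23,-.105),("rimstart",.2,0)):
    th=.5; p=np.r_[h-(r*np.cos(th)-.008*np.sin(th))*d+y*n,.042+r*np.sin(th)+.008*np.cos(th)]
    print(lab,p.round(4),proj("wrist",p,c).round(1))
print("tip",proj("wrist",[.4647,.1128,.209],c),"tip down",proj("wrist",[.4647,.1128,.151],c))
E
```

```text
edge [0.4548 0.1096 0.1593] [319.  246.9]
edgeL [0.4321 0.2121 0.1593] [489.8 247.2]
edgeR [0.4776 0.0071 0.1593] [148.  246.7]
rimstart [0.4806 0.1153 0.1449] [319.2 276.5]
tip [320.26423983 301.15658262] tip down [320.62319583 257.74408285]
```

Request:
carry_out(motion=[{"jaw":-1,"tx":0,"ty":0,"tz":2.7,"wx":0,"wy":0,"wz":0},{"jaw":-1,"tx":0,"ty":0,"tz":2.7,"wx":0,"wy":0,"wz":0},{"jaw":-1,"tx":0.5,"ty":0,"tz":1.05,"wx":0,"wy":0,"wz":0},{"jaw":-1,"tx":0.5,"ty":0,"tz":1.05,"wx":0,"wy":0,"wz":0},{"jaw":-1,"tx":0.4,"ty":0,"tz":1.0,"wx":0,"wy":0,"wz":0},{"jaw":-1,"tx":0.4,"ty":0,"tz":1.0,"wx":0,"wy":0,"wz":0},{"jaw":-1,"tx":0.3,"ty":0,"tz":1.05,"wx":0,"wy":0,"wz":0},{"jaw":-1,"tx":0.3,"ty":0,"tz":1.05,"wx":0,"wy":0,"wz":0},{"jaw":-1,"tx":0.2,"ty":0,"tz":1.05,"wx":0,"wy":0,"wz":0},{"jaw":-1,"tx":0.2,"ty":0,"tz":1.05,"wx":0,"wy":0,"wz":0},{"jaw":-1,"tx":0.1,"ty":0,"tz":1.0,"wx":0,"wy":0,"wz":0},{"jaw":-1,"tx":0,"ty":0,"tz":0,"wx":0,"wy":0,"wz":0}])

```text
clock: 3.7
tcp_pos: [0.4358, 0.1067, 0.2346]
orientation: [-0.001, -0.109, 0.994, -0.0]
wrist_force: [-0.7, -0.2, 0.2]
finger_gap: -0.0
```

Request:
carry_out(motion=[{"jaw":-1,"tx":0.05,"ty":0,"tz":0.6,"wx":0,"wy":0,"wz":0},{"jaw":-1,"tx":0,"ty":0,"tz":0.4,"wx":0,"wy":0,"wz":0},{"jaw":-1,"tx":0,"ty":0,"tz":0,"wx":0,"wy":0,"wz":0},{"jaw":-1,"tx":0,"ty":0,"tz":0,"wx":0,"wy":0,"wz":0}])

```text
clock: 4.2
tcp_pos: [0.4364, 0.1064, 0.2258]
orientation: [0.0, -0.109, 0.994, 0.0]
wrist_force: [0.1, -0.4, 0.1]
finger_gap: 0.0002
```

```bash
python3 - <<'E'
from h import *
cv2.imwrite("pics/s2.png",eyes.read_camera("scene")[100:340,200:520].repeat(2,0).repeat(2,1))
E
```

```text
(no output)
```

View pics/s2.png

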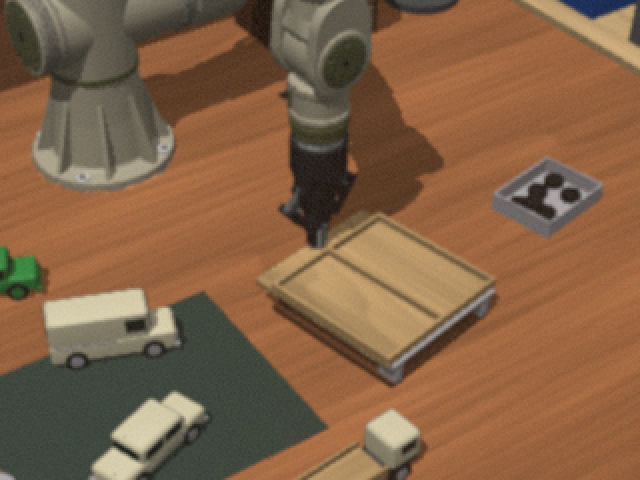

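Request:
carry_out(motion=[{"jaw":-1,"tx":0,"ty":0,"tz":-3,"wx":0,"wy":0,"wz":0},{"jaw":-1,"tx":0,"ty":0,"tz":-5,"wx":0,"wy":0,"wz":0},{"jaw":-1,"tx":0,"ty":0,"tz":-4,"wx":0,"wy":0,"wz":0},{"jaw":1,"tx":0,"ty":0,"tz":0,"wx":0,"wy":0,"wz":0}])

```text
clock: 4.75
tcp_pos: [0.4376, 0.1066, 0.3491]
orientation: [0.004, -0.109, 0.994, -0.0]
wrist_force: [-0.2, 0.4, -0.5]
finger_gap: 0.0172
```

```bash
python3 go.py .4176 -.195 .330 2.783; python3 - <<'E'
from h import *
cv2.imwrite("pics/t3.png",eyes.read_camera("top"))
cv2.imwrite("pics/s3.png",eyes.read_camera("scene")[100:340,200:520].repeat(2,0).repeat(2,1))
E
```

```text
t 4.75 tcp [0.4376 0.1066 0.3491] F [-0.2  0.4 -0.5] gap 0.017154578583810955 q [ 0.06  0.1  -0.37  1.1   0.   -0.16]
turn deg (tool) [ -0.26   0.35 -56.92]
shift cm now-frame [  8.51 -29.     1.88] after-turn frame [28.94 -8.71  1.91]
```

View pics/s3.png

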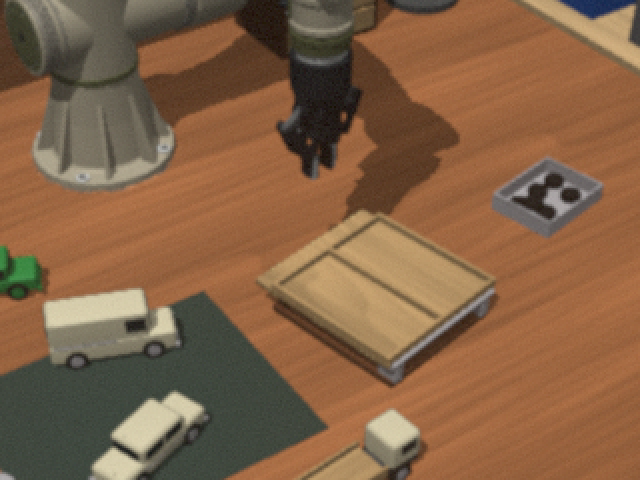

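Request:
carry_out(motion=[{"jaw":1,"tx":1.2,"ty":-4.15,"tz":0.2,"wx":0,"wy":0,"wz":0},{"jaw":1,"tx":1.2,"ty":-4.15,"tz":0.2,"wx":0,"wy":0,"wz":0},{"jaw":1,"tx":1.2,"ty":-4.15,"tz":0.2,"wx":0,"wy":0,"wz":0},{"jaw":1,"tx":1.2,"ty":-4.15,"tz":0.2,"wx":0,"wy":0,"wz":0},{"jaw":1,"tx":1.2,"ty":-4.15,"tz":0.2,"wx":0,"wy":0,"wz":0},{"jaw":1,"tx":1.2,"ty":-4.15,"tz":0.2,"wx":0,"wy":0,"wz":0},{"jaw":1,"tx":1.2,"ty":-4.15,"tz":0.2,"wx":0,"wy":0,"wz":0},{"jaw":1,"tx":0,"ty":0,"tz":0,"wx":0,"wy":0,"wz":-9.5},{"jaw":1,"tx":0,"ty":0,"tz":0,"wx":0,"wy":0,"wz":-9.5},{"jaw":1,"tx":0,"ty":0,"tz":0,"wx":0,"wy":0,"wz":-9.5},{"jaw":1,"tx":0,"ty":0,"tz":0,"wx":0,"wy":0,"wz":-9.5},{"jaw":1,"tx":0,"ty":0,"tz":0,"wx":0,"wy":0,"wz":-9.5},{"jaw":1,"tx":0,"ty":0,"tz":0,"wx":0,"wy":0,"wz":-9.5},{"jaw":1,"tx":0,"ty":0,"tz":0,"wx":0,"wy":0,"wz":0},{"jaw":1,"tx":0,"ty":0,"tz":0,"wx":0,"wy":0,"wz":0}])

```text
clock: 6.72
tcp_pos: [0.417, -0.1951, 0.3308]
orientation: [-0.0, -0.569, 0.822, 0.001]
wrist_force: [-1.0, -0.4, -0.0]
finger_gap: 0.0854
```

```bash
python3 go.py .4176 -.195 .212 2.783; python3 - <<'E'
from h import *
c=eyes.calibration("wrist");cv2.imwrite("pics/w4.png",eyes.read_camera("wrist"))
m=np.array([.4176,-.195]);a=1.2125;u=np.array([np.cos(a),np.sin(a)]);n=np.array([-u[1],u[0]])
for x,y in ((.048,.025),(.048,-.025),(-.08,.025),(-.08,-.025)): print(x,y,proj("wrist",np.r_[m+x*u+y*n,.08],c).round(0))
E
```

```text
t 6.725 tcp [ 0.417  -0.1951  0.3308] F [-1.  -0.4 -0. ] gap 0.0853862616098268 q [-0.61  0.13 -0.37  1.07  0.   -1.82]
turn deg (tool) [ 0.1   0.03 -0.08]
shift cm now-frame [-0.03 -0.07 11.88] after-turn frame [-0.03 -0.05 11.88]
0.048 0.025 [355. 309.]
0.048 -0.025 [289. 309.]
-0.08 0.025 [361. 128.]
-0.08 -0.025 [282. 129.]
```

View pics/w4.png

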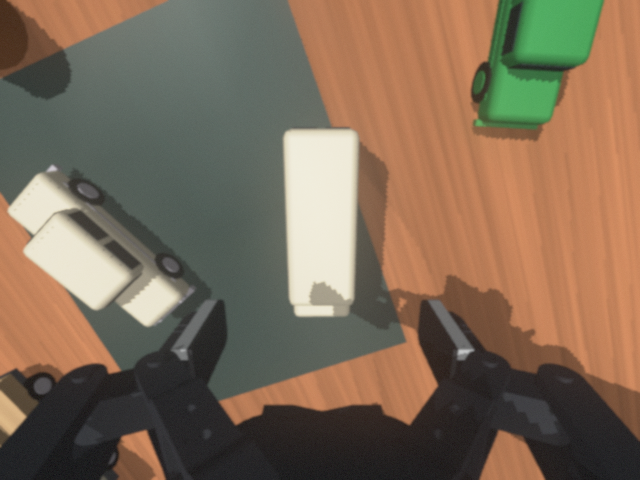

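Request:
carry_out(force=35, motion=[{"jaw":1,"tx":0,"ty":-0.05,"tz":3,"wx":0,"wy":0,"wz":0},{"jaw":1,"tx":0,"ty":0,"tz":3,"wx":0,"wy":0,"wz":0},{"jaw":1,"tx":0,"ty":0,"tz":3,"wx":0,"wy":0,"wz":0},{"jaw":1,"tx":0,"ty":0,"tz":2,"wx":0,"wy":0,"wz":0},{"jaw":1,"tx":0,"ty":0,"tz":0.9,"wx":0,"wy":0,"wz":0},{"jaw":1,"tx":0,"ty":0,"tz":0,"wx":0,"wy":0,"wz":0},{"jaw":-1,"tx":0,"ty":0,"tz":0,"wx":0,"wy":0,"wz":0},{"jaw":-1,"tx":0,"ty":0,"tz":0,"wx":0,"wy":0,"wz":0},{"jaw":-1,"tx":0,"ty":0,"tz":0,"wx":0,"wy":0,"wz":0},{"jaw":-1,"tx":0,"ty":0,"tz":0,"wx":0,"wy":0,"wz":0},{"jaw":-1,"tx":0,"ty":0,"tz":0,"wx":0,"wy":0,"wz":0}])

```text
clock: 8.15
tcp_pos: [0.4181, -0.1957, 0.2135]
orientation: [0.0, -0.57, 0.821, -0.001]
wrist_force: [-0.7, -0.1, 6.3]
finger_gap: 0.0498
```

```bash
python3 go.py .4176 -.195 .36 2.783
```

```text
t 8.15 tcp [ 0.4181 -0.1957  0.2135] F [-0.7 -0.1  6.3] gap 0.049754283176789496 q [-0.61  0.25 -0.55  0.77  0.   -1.83]
turn deg (tool) [-0.09 -0.02  0.08]
shift cm now-frame [ -0.04   0.05 -14.65] after-turn frame [ -0.05   0.07 -14.65]
```

Request:
carry_out(motion=[{"jaw":-1,"tx":0,"ty":0,"tz":-2,"wx":0,"wy":0,"wz":0},{"jaw":-1,"tx":0,"ty":0,"tz":-3,"wx":0,"wy":0,"wz":0},{"jaw":-1,"tx":0,"ty":0,"tz":-3,"wx":0,"wy":0,"wz":0},{"jaw":-1,"tx":0,"ty":0,"tz":-3,"wx":0,"wy":0,"wz":0},{"jaw":-1,"tx":0,"ty":0,"tz":-2,"wx":0,"wy":0,"wz":0},{"jaw":-1,"tx":0,"ty":0,"tz":0,"wx":0,"wy":0,"wz":7},{"jaw":-1,"tx":0,"ty":0,"tz":0,"wx":0,"wy":0,"wz":7},{"jaw":-1,"tx":0,"ty":0,"tz":0,"wx":0,"wy":0,"wz":7},{"jaw":-1,"tx":0,"ty":0,"tz":0,"wx":0,"wy":0,"wz":7},{"jaw":-1,"tx":0,"ty":0,"tz":0,"wx":0,"wy":0,"wz":7},{"jaw":-1,"tx":0,"ty":0,"tz":0,"wx":0,"wy":0,"wz":7},{"jaw":-1,"tx":0,"ty":0,"tz":0,"wx":0,"wy":0,"wz":7},{"jaw":-1,"tx":0,"ty":0,"tz":0,"wx":0,"wy":0,"wz":8},{"jaw":-1,"tx":0,"ty":0,"tz":0,"wx":0,"wy":0,"wz":0}])

```text
clock: 9.9
tcp_pos: [0.4175, -0.1953, 0.3422]
orientation: [-0.0, -0.11, 0.994, 0.0]
wrist_force: [0.1, 0.2, -2.5]
finger_gap: 0.0494
```

```bash
python3 go.py .5395 .1806 .34 1.789; python3 - <<'E'
from h import *
c=eyes.calibration("wrist");cv2.imwrite("pics/w5.png",eyes.read_camera("wrist"))
# re-measure tray from t3 top
t=cv2.imread("pics/t3.png");cv2.imwrite("pics/t3c.png",cv2.resize(t[170:290,185:305],None,fx=5,fy=5,interpolation=cv2.INTER_CUBIC))
h=np.array([.64817,.15245]);d=np.array([np.cos(.218),np.sin(.218)]);n=np.array([-d[1],d[0]])
o=h-.1*d
for x,y,z in ((-.1,.105,.06),(-.1,-.105,.06),(.1,.105,.06),(.1,-.105,.06),(-.13,.105,.05),(-.13,-.105,.05)):
  p=proj("top",np.r_[o+x*d+y*n,z]); print(x,y,p.round(1),((p-[185,170]+.5)*5-.5).round(0))
E
```

```text
t 9.9 tcp [ 0.4175 -0.1953  0.3422] F [ 0.1  0.2 -2.5] gap 0.04941860391038261 q [-0.61  0.13 -0.35  1.1   0.   -0.83]
turn deg (tool) [ 0.06 -0.04  0.11]
shift cm now-frame [-20.11  34.02   0.24] after-turn frame [-20.05  34.06   0.22]
-0.1 0.105 [214.7 272.1] [150. 512.]
-0.1 -0.105 [287.8 257.1] [516. 437.]
0.1 0.105 [201.9 203.3] [ 87. 169.]
0.1 -0.105 [274.1 188.6] [447.  95.]
-0.13 0.105 [217.4 282.6] [164. 565.]
-0.13 -0.105 [290.1 267.6] [527. 490.]
```

View pics/w5.png

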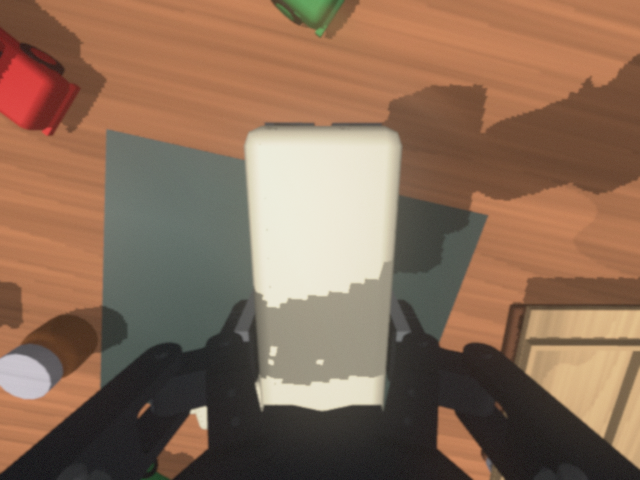

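View pics/t3c.png

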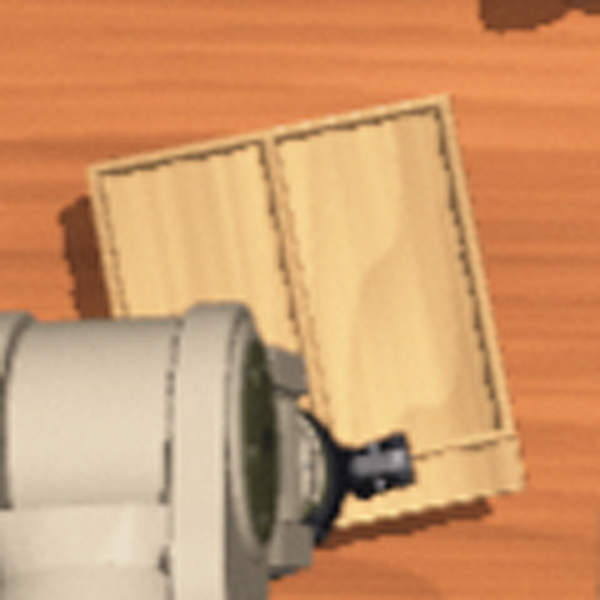

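Request:
carry_out(motion=[{"jaw":-1,"tx":-1.1,"ty":1.9,"tz":0,"wx":0,"wy":0,"wz":0.1},{"jaw":-1,"tx":-2.2,"ty":3.8,"tz":0,"wx":0,"wy":0,"wz":0},{"jaw":-1,"tx":-2.2,"ty":3.8,"tz":0,"wx":0,"wy":0,"wz":0},{"jaw":-1,"tx":-2.2,"ty":3.8,"tz":0,"wx":0,"wy":0,"wz":0},{"jaw":-1,"tx":-2.2,"ty":3.8,"tz":0,"wx":0,"wy":0,"wz":0},{"jaw":-1,"tx":-2.2,"ty":3.8,"tz":0,"wx":0,"wy":0,"wz":0},{"jaw":-1,"tx":-2.2,"ty":3.8,"tz":0,"wx":0,"wy":0,"wz":0},{"jaw":-1,"tx":-2.2,"ty":3.8,"tz":0,"wx":0,"wy":0,"wz":0},{"jaw":-1,"tx":-2.2,"ty":3.8,"tz":0,"wx":0,"wy":0,"wz":0},{"jaw":-1,"tx":-1.3,"ty":1.7,"tz":0,"wx":0,"wy":0,"wz":0},{"jaw":-1,"tx":0,"ty":0,"tz":0,"wx":0,"wy":0,"wz":0},{"jaw":-1,"tx":0,"ty":0,"tz":0,"wx":0,"wy":0,"wz":0}])

```text
clock: 11.45
tcp_pos: [0.5395, 0.1793, 0.3423]
orientation: [-0.001, -0.109, 0.994, -0.0]
wrist_force: [-0.2, -0.1, -2.5]
finger_gap: 0.0496
```

```bash
python3 go.py .5395 .1806 .265 1.789; python3 - <<'E'
from h import *
c=eyes.calibration("wrist");cv2.imwrite("pics/w6.png",eyes.read_camera("wrist"))
h=np.array([.64817,.15245]);d=np.array([np.cos(.218),np.sin(.218)]);n=np.array([-d[1],d[0]])
o=h-.1*d
for x,y,z in ((-.1,.105,.06),(-.1,0,.06),(-.1,-.105,.06)):
  p=proj("wrist",np.r_[o+x*d+y*n,z],c); print(x,y,p.round(1))
E
```

```text
t 11.45 tcp [0.5395 0.1793 0.3423] F [-0.2 -0.1 -2.5] gap 0.04956696608274237 q [ 0.18  0.33 -0.09  1.16 -0.   -0.04]
turn deg (tool) [-0.01 -0.07 -0.01]
shift cm now-frame [-0.04  0.13  7.73] after-turn frame [-0.03  0.13  7.73]
-0.1 0.105 [401.   98.9]
-0.1 0 [251.4  98.9]
-0.1 -0.105 [101.7  98.9]
```

View pics/w6.png

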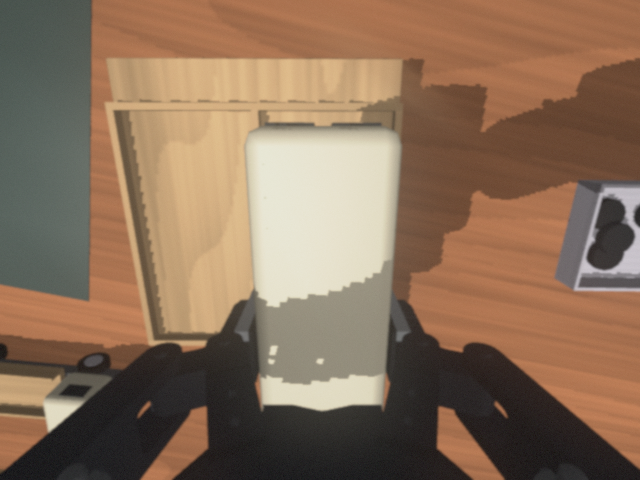

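Request:
carry_out(motion=[{"jaw":-1,"tx":-0.15,"ty":0.25,"tz":1.5,"wx":0,"wy":0,"wz":0},{"jaw":-1,"tx":0,"ty":0,"tz":2,"wx":0,"wy":0,"wz":0},{"jaw":-1,"tx":0,"ty":0,"tz":2,"wx":0,"wy":0,"wz":0},{"jaw":-1,"tx":0,"ty":0,"tz":1,"wx":0,"wy":0,"wz":0},{"jaw":-1,"tx":0,"ty":0,"tz":0.7,"wx":0,"wy":0,"wz":0},{"jaw":-1,"tx":0,"ty":0,"tz":0.4,"wx":0,"wy":0,"wz":0},{"jaw":-1,"tx":0,"ty":0,"tz":0,"wx":0,"wy":0,"wz":0},{"jaw":-1,"tx":0,"ty":0,"tz":0,"wx":0,"wy":0,"wz":0}])

```text
clock: 12.5
tcp_pos: [0.541, 0.1824, 0.2673]
orientation: [0.001, -0.108, 0.994, 0.0]
wrist_force: [-0.1, -0.7, -3.2]
finger_gap: 0.0498
```

```bash
python3 - <<'E'
from h import *
cv2.imwrite("pics/s7.png",eyes.read_camera("scene")[140:320,300:500].repeat(3,0).repeat(3,1))
E
```

```text
(no output)
```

View pics/s7.png

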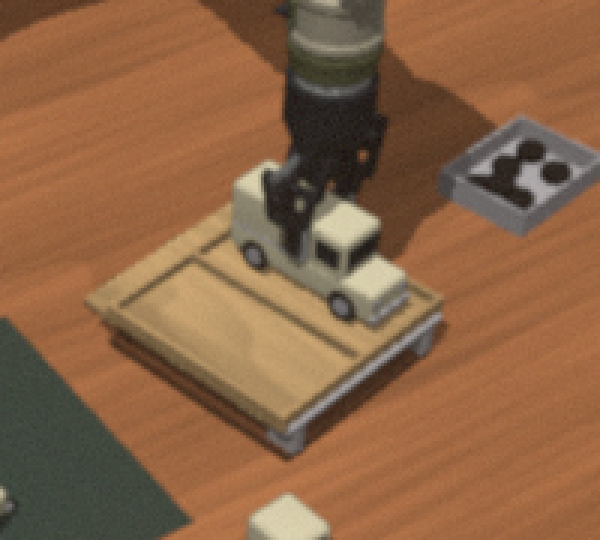

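Nearly down, inside the rims. Lower in small steps until contact.

Request:
carry_out(motion=[{"jaw":-1,"tx":0,"ty":0,"tz":0.2,"wx":0,"wy":0,"wz":0},{"jaw":-1,"tx":0,"ty":0,"tz":0.2,"wx":0,"wy":0,"wz":0},{"jaw":-1,"tx":0,"ty":0,"tz":0,"wx":0,"wy":0,"wz":0},{"jaw":-1,"tx":0,"ty":0,"tz":0,"wx":0,"wy":0,"wz":0}])

```text
clock: 13.05
tcp_pos: [0.5409, 0.1824, 0.2635]
orientation: [0.001, -0.108, 0.994, 0.0]
wrist_force: [-2.4, 0.5, 5.4]
finger_gap: 0.0499
```

Request:
carry_out(motion=[{"jaw":0,"tx":0,"ty":0,"tz":0,"wx":0,"wy":0,"wz":0},{"jaw":0.7,"tx":0,"ty":0,"tz":0,"wx":0,"wy":0,"wz":0},{"jaw":0.7,"tx":0,"ty":0,"tz":0,"wx":0,"wy":0,"wz":0},{"jaw":0.7,"tx":0,"ty":0,"tz":0,"wx":0,"wy":0,"wz":0}])

```text
clock: 13.55
tcp_pos: [0.5408, 0.1824, 0.2625]
orientation: [-0.0, -0.108, 0.994, 0.0]
wrist_force: [0.1, -0.6, -0.1]
finger_gap: 0.073
```

Request:
carry_out(motion=[{"jaw":0.7,"tx":0,"ty":0,"tz":-2,"wx":0,"wy":0,"wz":0},{"jaw":0.7,"tx":0,"ty":0,"tz":-4,"wx":0,"wy":0,"wz":0},{"jaw":0.7,"tx":0,"ty":0,"tz":-4,"wx":0,"wy":0,"wz":0},{"jaw":1,"tx":0,"ty":0,"tz":0,"wx":0,"wy":0,"wz":0}])

```text
clock: 14.05
tcp_pos: [0.5419, 0.1826, 0.3663]
orientation: [0.003, -0.108, 0.994, 0.0]
wrist_force: [0.1, 0.2, 0.9]
finger_gap: 0.0849
```

```bash
python3 go.py .602 -.2427 .34 .385; python3 - <<'E'
from h import *
cv2.imwrite("pics/s8.png",eyes.read_camera("scene")[140:320,300:500].repeat(3,0).repeat(3,1))
E
```

```text
t 14.05 tcp [0.5419 0.1826 0.3663] F [0.1 0.2 0.9] gap 0.08489264307183739 q [ 0.18  0.32 -0.04  1.2   0.   -0.03]
turn deg (tool) [ 0.27  0.34 80.38]
shift cm now-frame [  3.31 -42.83   2.61] after-turn frame [-41.67 -10.41   2.63]
```

View pics/s8.png

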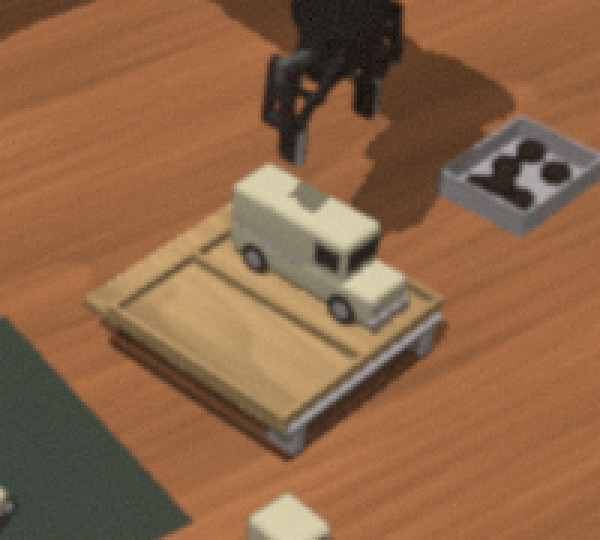

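Request:
carry_out(motion=[{"jaw":1,"tx":0.33,"ty":-4.28,"tz":0,"wx":0,"wy":0,"wz":0},{"jaw":1,"tx":0.33,"ty":-4.28,"tz":0,"wx":0,"wy":0,"wz":0},{"jaw":1,"tx":0.33,"ty":-4.28,"tz":0,"wx":0,"wy":0,"wz":0},{"jaw":1,"tx":0.33,"ty":-4.28,"tz":0,"wx":0,"wy":0,"wz":0},{"jaw":1,"tx":0.33,"ty":-4.28,"tz":0,"wx":0,"wy":0,"wz":0},{"jaw":1,"tx":0.33,"ty":-4.28,"tz":0,"wx":0,"wy":0,"wz":0},{"jaw":1,"tx":0.33,"ty":-4.28,"tz":0,"wx":0,"wy":0,"wz":0},{"jaw":1,"tx":0.33,"ty":-4.28,"tz":0,"wx":0,"wy":0,"wz":0},{"jaw":1,"tx":0.33,"ty":-4.28,"tz":0,"wx":0,"wy":0,"wz":0},{"jaw":1,"tx":0.33,"ty":-4.28,"tz":0,"wx":0,"wy":0,"wz":0},{"jaw":1,"tx":0,"ty":0,"tz":0,"wx":0,"wy":0,"wz":8},{"jaw":1,"tx":0,"ty":0,"tz":0,"wx":0,"wy":0,"wz":8},{"jaw":1,"tx":0,"ty":0,"tz":0,"wx":0,"wy":0,"wz":8},{"jaw":1,"tx":0,"ty":0,"tz":0,"wx":0,"wy":0,"wz":8},{"jaw":1,"tx":0,"ty":0,"tz":0,"wx":0,"wy":0,"wz":8},{"jaw":1,"tx":0,"ty":0,"tz":0,"wx":0,"wy":0,"wz":8},{"jaw":1,"tx":0,"ty":0,"tz":0,"wx":0,"wy":0,"wz":8},{"jaw":1,"tx":0,"ty":0,"tz":0,"wx":0,"wy":0,"wz":8},{"jaw":1,"tx":0,"ty":0,"tz":0,"wx":0,"wy":0,"wz":8},{"jaw":1,"tx":0,"ty":0,"tz":2.4,"wx":0,"wy":0,"wz":8}])

```text
clock: 16.6
tcp_pos: [0.601, -0.2429, 0.3385]
orientation: [0.001, 0.558, 0.83, 0.0]
wrist_force: [0.2, -0.7, -1.4]
finger_gap: 0.0856
```

Request:
carry_out(motion=[{"jaw":1,"tx":0,"ty":0,"tz":0,"wx":0,"wy":0,"wz":0},{"jaw":1,"tx":0,"ty":0,"tz":0,"wx":0,"wy":0,"wz":0}])

```text
clock: 16.85
tcp_pos: [0.6006, -0.2426, 0.3382]
orientation: [-0.001, 0.555, 0.832, -0.0]
wrist_force: [0.4, 0.7, 0.1]
finger_gap: 0.0853
```

```bash
python3 go.py .602 -.2427 .205 .385; python3 - <<'E'
from h import *
c=eyes.calibration("wrist");cv2.imwrite("pics/w9.png",eyes.read_camera("wrist"))
cv2.imwrite("pics/t9.png",cv2.resize(eyes.read_camera("top")[170:290,185:305],None,fx=5,fy=5,interpolation=cv2.INTER_CUBIC))
m=np.array([.602,-.2427]);a=1.955;u=np.array([np.cos(a),np.sin(a)]);n=np.array([-u[1],u[0]])
for x,y in ((.037,.025),(.037,-.025),(-.037,.025),(-.037,-.025)): print(x,y,proj("wrist",np.r_[m+x*u+y*n,.06],c).round(0))
for x,y in ((.075,.025),(.075,-.025),(-.075,.025),(-.075,-.025)): print(x,y,proj("wrist",np.r_[m+x*u+y*n,.038],c).round(0))
E
```

```text
t 16.85 tcp [ 0.6006 -0.2426  0.3382] F [0.4 0.7 0.1] gap 0.08533725262314396 q [-0.51  0.48  0.13  1.22  0.    0.67]
turn deg (tool) [-0.05 -0.07  0.51]
shift cm now-frame [-0.08  0.14 13.31] after-turn frame [-0.06  0.13 13.32]
0.037 0.025 [290. 190.]
0.037 -0.025 [357. 191.]
-0.037 0.025 [292. 281.]
-0.037 -0.025 [353. 281.]
0.075 0.025 [292. 137.]
0.075 -0.025 [356. 138.]
-0.075 0.025 [295. 309.]
-0.075 -0.025 [349. 309.]
```

View pics/w9.png

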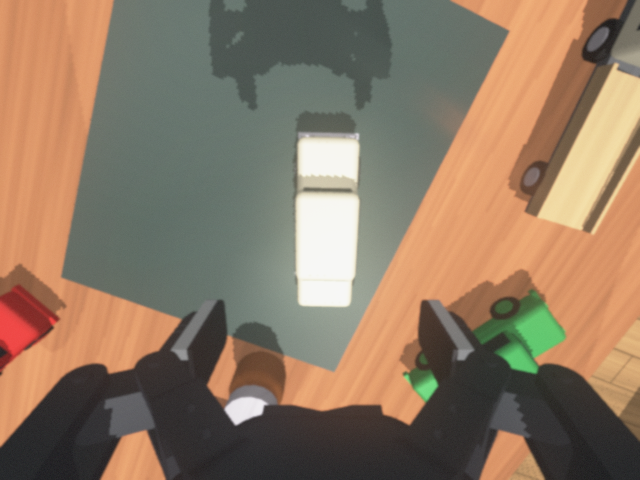

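View pics/t9.png

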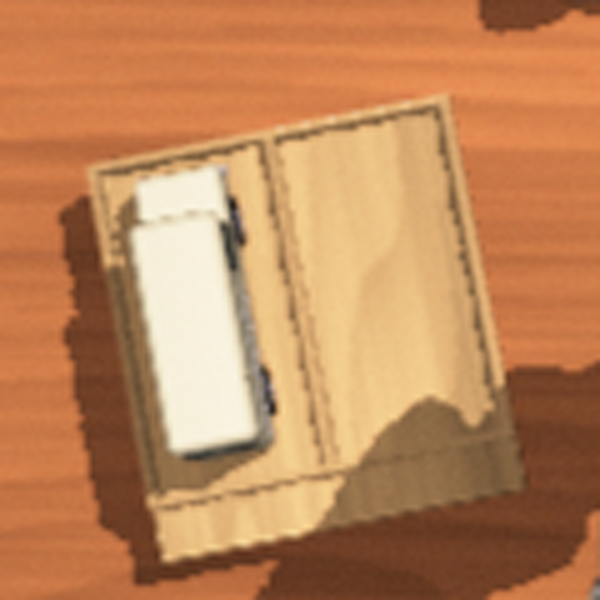

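Request:
carry_out(motion=[{"jaw":1,"tx":-0.1,"ty":0.4,"tz":3,"wx":0,"wy":0,"wz":0.4},{"jaw":1,"tx":0,"ty":0,"tz":3.5,"wx":0,"wy":0,"wz":0},{"jaw":1,"tx":0,"ty":0,"tz":3.5,"wx":0,"wy":0,"wz":0},{"jaw":1,"tx":0,"ty":0,"tz":2.3,"wx":0,"wy":0,"wz":0},{"jaw":1,"tx":0,"ty":0,"tz":1,"wx":0,"wy":0,"wz":0},{"jaw":1,"tx":0,"ty":0,"tz":0,"wx":0,"wy":0,"wz":0},{"jaw":-1,"tx":0,"ty":0,"tz":0,"wx":0,"wy":0,"wz":0},{"jaw":-1,"tx":0,"ty":0,"tz":0,"wx":0,"wy":0,"wz":0},{"jaw":-1,"tx":0,"ty":0,"tz":0,"wx":0,"wy":0,"wz":0},{"jaw":-1,"tx":0,"ty":0,"tz":0,"wx":0,"wy":0,"wz":0},{"jaw":-1,"tx":0,"ty":0,"tz":0,"wx":0,"wy":0,"wz":0}])

```text
clock: 18.32
tcp_pos: [0.6052, -0.2424, 0.2071]
orientation: [0.001, 0.559, 0.829, 0.0]
wrist_force: [-0.1, -0.2, 6.4]
finger_gap: 0.0494
```

Request:
carry_out(motion=[{"jaw":-1,"tx":0,"ty":0,"tz":-2,"wx":0,"wy":0,"wz":0},{"jaw":-1,"tx":0,"ty":0,"tz":-4,"wx":0,"wy":0,"wz":0},{"jaw":-1,"tx":0,"ty":0,"tz":-4,"wx":0,"wy":0,"wz":0},{"jaw":-1,"tx":0,"ty":0,"tz":-3.5,"wx":0,"wy":0,"wz":0},{"jaw":-1,"tx":0,"ty":0,"tz":0,"wx":0,"wy":0,"wz":-8},{"jaw":-1,"tx":0,"ty":0,"tz":0,"wx":0,"wy":0,"wz":-8},{"jaw":-1,"tx":0,"ty":0,"tz":0,"wx":0,"wy":0,"wz":-8},{"jaw":-1,"tx":0,"ty":0,"tz":0,"wx":0,"wy":0,"wz":-8},{"jaw":-1,"tx":0,"ty":0,"tz":0,"wx":0,"wy":0,"wz":-8},{"jaw":-1,"tx":0,"ty":0,"tz":0,"wx":0,"wy":0,"wz":-8},{"jaw":-1,"tx":0,"ty":0,"tz":0,"wx":0,"wy":0,"wz":-8},{"jaw":-1,"tx":0,"ty":0,"tz":0,"wx":0,"wy":0,"wz":-8},{"jaw":-1,"tx":0,"ty":0,"tz":0,"wx":0,"wy":0,"wz":-8},{"jaw":-1,"tx":0,"ty":0,"tz":0,"wx":0,"wy":0,"wz":-8.4},{"jaw":-1,"tx":0,"ty":0,"tz":0,"wx":0,"wy":0,"wz":0}])

```text
clock: 20.2
tcp_pos: [0.6046, -0.242, 0.34]
orientation: [-0.0, -0.108, 0.994, 0.0]
wrist_force: [-0.1, -0.3, -1.5]
finger_gap: 0.049
```

```bash
python3 go.py .5625 .0825 .34 1.789; python3 - <<'E'
from h import *
cv2.imwrite("pics/w10.png",eyes.read_camera("wrist"))
E
```

```text
t 20.2 tcp [ 0.6046 -0.242   0.34  ] F [-0.1 -0.3 -1.5] gap 0.049003734695007704 q [-0.5   0.49  0.15  1.23  0.   -0.72]
turn deg (tool) [ 0.06 -0.05 -0.16]
shift cm now-frame [-2.82e+00  3.26e+01  3.00e-02] after-turn frame [-2.91 32.59  0.  ]
```

View pics/w10.png

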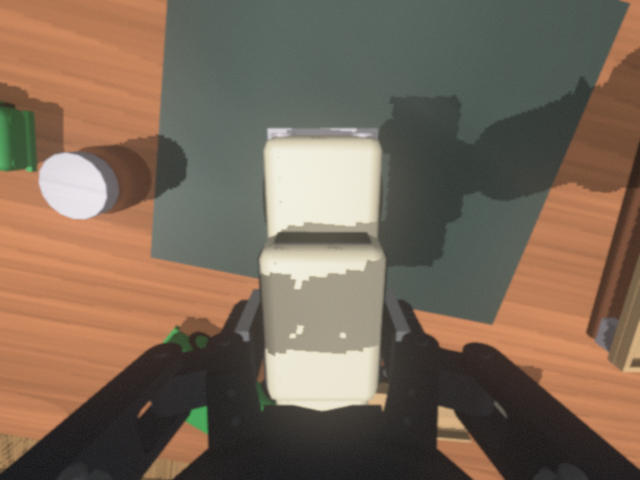

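Request:
carry_out(motion=[{"jaw":-1,"tx":-0.2,"ty":1.8,"tz":0,"wx":0,"wy":0,"wz":-0.1},{"jaw":-1,"tx":-0.3,"ty":3.6,"tz":0,"wx":0,"wy":0,"wz":0},{"jaw":-1,"tx":-0.3,"ty":3.6,"tz":0,"wx":0,"wy":0,"wz":0},{"jaw":-1,"tx":-0.3,"ty":3.6,"tz":0,"wx":0,"wy":0,"wz":0},{"jaw":-1,"tx":-0.3,"ty":3.6,"tz":0,"wx":0,"wy":0,"wz":0},{"jaw":-1,"tx":-0.3,"ty":3.6,"tz":0,"wx":0,"wy":0,"wz":0},{"jaw":-1,"tx":-0.3,"ty":3.6,"tz":0,"wx":0,"wy":0,"wz":0},{"jaw":-1,"tx":-0.3,"ty":3.6,"tz":0,"wx":0,"wy":0,"wz":0},{"jaw":-1,"tx":-0.3,"ty":3.6,"tz":0,"wx":0,"wy":0,"wz":0},{"jaw":-1,"tx":-0.3,"ty":2,"tz":0,"wx":0,"wy":0,"wz":0},{"jaw":-1,"tx":0,"ty":0,"tz":0,"wx":0,"wy":0,"wz":0},{"jaw":-1,"tx":0,"ty":0,"tz":0,"wx":0,"wy":0,"wz":0}])

```text
clock: 21.75
tcp_pos: [0.5625, 0.0821, 0.3407]
orientation: [0.0, -0.109, 0.994, -0.0]
wrist_force: [0.1, -0.2, -1.9]
finger_gap: 0.0494
```

```bash
python3 go.py .5625 .0825 .26 1.789; python3 - <<'E'
from h import *
c=eyes.calibration("wrist");cv2.imwrite("pics/w11.png",eyes.read_camera("wrist"))
h=np.array([.64817,.15245]);d=np.array([np.cos(.218),np.sin(.218)]);n=np.array([-d[1],d[0]])
o=h-.1*d
for x,y,z in ((-.1,.105,.06),(-.1,0,.06),(-.1,-.105,.06)):
  p=proj("wrist",np.r_[o+x*d+y*n,z],c); print(x,y,p.round(1))
E
```

```text
t 21.75 tcp [0.5625 0.0821 0.3407] F [ 0.1 -0.2 -1.9] gap 0.04937801238507162 q [ 0.    0.33 -0.09  1.15 -0.   -0.21]
turn deg (tool) [-0.02  0.    0.  ]
shift cm now-frame [-0.01  0.04  8.07] after-turn frame [-0.01  0.03  8.07]
-0.1 0.105 [545.3  95.9]
-0.1 0 [394.4  95.9]
-0.1 -0.105 [243.3  95.9]
```

View pics/w11.png

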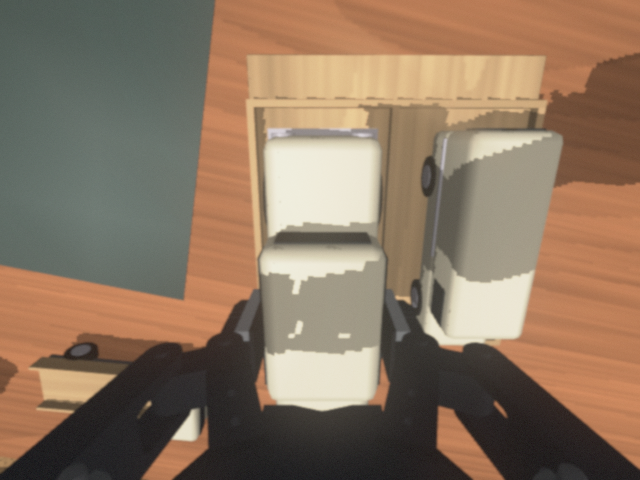

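Request:
carry_out(motion=[{"jaw":-1,"tx":0,"ty":0,"tz":1.5,"wx":0,"wy":0,"wz":0},{"jaw":-1,"tx":0,"ty":0,"tz":2,"wx":0,"wy":0,"wz":0},{"jaw":-1,"tx":0,"ty":0,"tz":2,"wx":0,"wy":0,"wz":0},{"jaw":-1,"tx":0,"ty":0,"tz":1.3,"wx":0,"wy":0,"wz":0},{"jaw":-1,"tx":0,"ty":0,"tz":0.8,"wx":0,"wy":0,"wz":0},{"jaw":-1,"tx":0,"ty":0,"tz":0.4,"wx":0,"wy":0,"wz":0},{"jaw":-1,"tx":0,"ty":0,"tz":0.2,"wx":0,"wy":0,"wz":0},{"jaw":-1,"tx":0,"ty":0,"tz":0.1,"wx":0,"wy":0,"wz":0},{"jaw":-1,"tx":0,"ty":0,"tz":0,"wx":0,"wy":0,"wz":0},{"jaw":-1,"tx":0,"ty":0,"tz":0,"wx":0,"wy":0,"wz":0}])

```text
clock: 23.05
tcp_pos: [0.5625, 0.0825, 0.258]
orientation: [0.0, -0.109, 0.994, 0.0]
wrist_force: [-0.1, 0.2, -2.5]
finger_gap: 0.0494
```

Request:
carry_out(motion=[{"jaw":-1,"tx":0,"ty":0,"tz":0.15,"wx":0,"wy":0,"wz":0},{"jaw":-1,"tx":0,"ty":0,"tz":0,"wx":0,"wy":0,"wz":0},{"jaw":-1,"tx":0,"ty":0,"tz":0,"wx":0,"wy":0,"wz":0}])

```text
clock: 23.42
tcp_pos: [0.5625, 0.0825, 0.2571]
orientation: [0.001, -0.109, 0.994, 0.0]
wrist_force: [-3.1, 0.1, 5.9]
finger_gap: 0.0495
```

Contact; release and rise.

Request:
carry_out(motion=[{"jaw":0.3,"tx":0,"ty":0,"tz":0,"wx":0,"wy":0,"wz":0},{"jaw":0.6,"tx":0,"ty":0,"tz":0,"wx":0,"wy":0,"wz":0},{"jaw":0.6,"tx":0,"ty":0,"tz":0,"wx":0,"wy":0,"wz":0},{"jaw":0.6,"tx":0,"ty":0,"tz":0,"wx":0,"wy":0,"wz":0}])

```text
clock: 23.92
tcp_pos: [0.5624, 0.0824, 0.256]
orientation: [-0.0, -0.109, 0.994, 0.0]
wrist_force: [0.3, 0.2, 0.2]
finger_gap: 0.0685
```

Request:
carry_out(motion=[{"jaw":0.6,"tx":0,"ty":0,"tz":-1,"wx":0,"wy":0,"wz":0},{"jaw":0.6,"tx":0,"ty":0,"tz":-3,"wx":0,"wy":0,"wz":0},{"jaw":0.6,"tx":0,"ty":0,"tz":-4,"wx":0,"wy":0,"wz":0},{"jaw":0.6,"tx":0,"ty":0,"tz":-4,"wx":0,"wy":0,"wz":0},{"jaw":0.6,"tx":0,"ty":-5,"tz":0,"wx":0,"wy":0,"wz":0},{"jaw":0.6,"tx":0,"ty":-5,"tz":0,"wx":0,"wy":0,"wz":0},{"jaw":0.6,"tx":0,"ty":-5,"tz":0,"wx":0,"wy":0,"wz":0},{"jaw":0.6,"tx":0,"ty":-5,"tz":0,"wx":0,"wy":0,"wz":0},{"jaw":0.6,"tx":0,"ty":0,"tz":0,"wx":0,"wy":0,"wz":0},{"jaw":0.6,"tx":0,"ty":0,"tz":0,"wx":0,"wy":0,"wz":0}])

```text
clock: 25.18
tcp_pos: [0.6056, -0.1128, 0.3764]
orientation: [-0.0, -0.109, 0.994, 0.0]
wrist_force: [0.4, -0.8, -0.5]
finger_gap: 0.0682
```

```bash
python3 - <<'E'
from h import *
t=eyes.read_camera("top");s=eyes.read_camera("scene")
a=cv2.resize(t[175:290,190:305],(400,400),interpolation=cv2.INTER_CUBIC);b=cv2.resize(s[180:300,325:445],(400,400),interpolation=cv2.INTER_CUBIC)
cv2.imwrite("pics/end.png",np.hstack([a,b]));cv2.imwrite("pics/endt.png",t)
E
```

```text
(no output)
```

View pics/end.png

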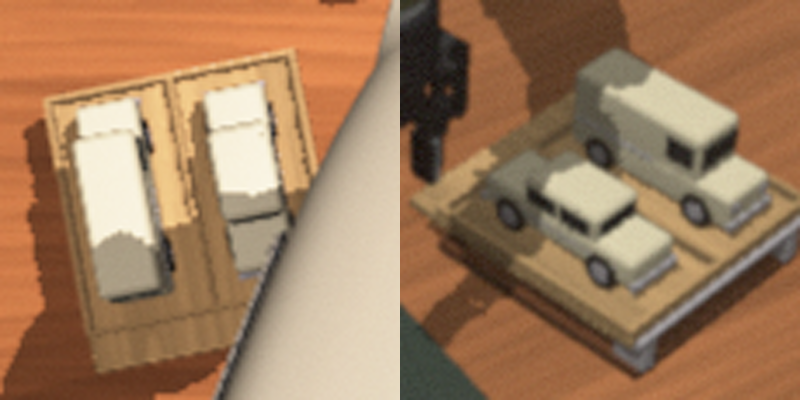

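```bash
python3 - <<'E'
from h import *
k=115/400;P=lambda u,v:((u+.5)*k-.5+190,(v+.5)*k-.5+175)
d=np.array([np.cos(.218),np.sin(.218)]);n=np.array([-d[1],d[0]]);o=np.array([.5505,.1308])
def L(u,v,z):
    p=onz("top",P(u,v),z)[:2]-o; return np.round([p@d,p@n],4)
print("van box fl fr rl rr",[L(*q,.13) for q in ((74,147),(143,138),(102,298),(158,291))])
print("sal nose l r",[L(*q,.088) for q in ((205,95),(265,83))],"cabin front",[L(*q,.11) for q in ((208,130),(272,122))])
E
```

```text
van box fl fr rl rr [array([0.0433, 0.0738]), array([0.0394, 0.02  ]), array([-0.0765,  0.074 ]), array([-0.0799,  0.0307])]
sal nose l r [array([ 0.0713, -0.0292]), array([ 0.0711, -0.0783])] cabin front [array([ 0.0389, -0.0286]), array([ 0.035 , -0.0793])]
```

```bash
python3 - <<'E'
from workcell import env,get_state
s=get_state();print(s["clock"],s["wrist_force"])
print(env.hand_in())
E
```

```text
25.275 [0.13792015 0.9687116  0.35414378]
the job is handed in; nothing more can be done
None
```

I pushed the tray level until its catch held, set the van in the left (+y) lane and the cream saloon in the right (−y) lane, and handed in at 25.3 s of the 67 s. No verdict is reported.

- **Tray:** it stayed level after I let go of the lip. The scene picture showed it still level after both releases.
- **Van:** from the last top view it sits within about 5 mm of the middle along the lane, at y about +50 mm. It is upright and straight.
- **Saloon:** about 2 mm off the middle along the lane, at y about −54 mm. It is upright and straight. In the last top picture the arm hid its tail corner, so that reading comes from the nose and cabin edges. The scene view showed it clear inside the rim.
- **Robot:** it is clear of everything, with the wrist force at hand-in about 1 N.
- **Lorry, jar and tin:** no move came near them. I did not measure their final positions.
- **Disagreement:** the wrist camera put the tray about 2 to 3 mm from where the top camera had it, which is within tolerance. I split the difference when placing the toys.

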